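# Lock a lino block in the carving board with a slip-on clamp handle

### The job

Lock the lino block in the carving board ready for cutting. Slip the square steel tube fully home over the toggle clamp's short handle and swing the handle round past its dead point until it rests on its stop, easing it on and over without forcing or slamming it, and touching clamp, board and block with nothing but the tube. Then draw the tube off and lay it flat on the bare table, clear of the board, with the clamp still locked and the other things left alone.

Things in the scene. Friction and masses are not known exactly. Their poses are not given: they have to be found in the camera images.
- carving_board: plywood carving board 320 x 200 mm, 18 mm thick, fixed to the table, with a straight-line toggle clamp screwed on it. Origin: on the table top straight below the clamp's pivot axis. +x is the way the plunger pushes the block, to a wooden fence at the far end, z up. The board reaches from x = -80 to 240 mm and y = -100 to 100 mm. The clamp's highest part (pivot pin) is 69 mm above the table
- clamp_pivot (a point): point on the clamp's upright pivot axis at the height of the handle's bar, 56 mm above the table; axes as the board's. The handle turns lightly (0.2 N m) until the plunger has pushed the block home near 0.6, stiffens to 1 to 2 N m near 0.85, eases to little at the dead point, then the clamp itself pulls it onto the stop. Short of the dead point it springs back
- clamp_handle (a joint): turn of the clamp's handle about the upright pivot, rad, counter-clockwise from above positive: 0 fully open, 1.15 dead point (handle in line with the plunger, pointing along the board's -x), 1.22 locked on the stop. The handle's direction, from the pivot outward, is the board's -x direction turned by (value - 1.15)
- handle_shoulder (a point): centre of the square collar (28 wide, 26 high) at the root of the handle's bare bar, 35 mm from the pivot axis, 56 mm above the table; the tube is home when its mouth meets this collar. +x points from the bar's end to the pivot
- handle_end (a point): centre of the free end of the handle's bar: a level steel bar 11 x 11 mm square with a slightly rounded, tapered end, 71 mm from the pivot axis and 56 mm above the table, so 36 mm of bar stands out of the collar; axes as handle_shoulder
- tube: Slip-on extension handle: square steel tube 220 mm long, 18 mm outside and 15 mm inside (2 mm play on each side of the bar), 0.26 kg, flared mouth (24 mm over all) at its +x end, ribbed rubber sleeve 24 mm square on the last 85 mm at the -x end, which is closed. Origin: the middle of the tube on its axis, on bare steel, 12 mm above the table as it lies; x along the tube, z up
- tube_mouth (a point): centre of the tube's flared mouth, 110 mm from the tube's middle; +x points out of the mouth. The fit is loose: under load the tube cants on the bar and the handle lags the tube by 0.1 to 0.2 rad until it goes over, so the tube's own angle does not tell when the clamp is over; the resistance does (it rises, fades, vanishes, then the stop is felt)
- print_block: lino block on wood, 70 mm (x) x 120 mm (y) x 24 mm high, loose on the board between the clamp's nose and the fence, a few mm short of the fence. Origin: centre of the underside, x towards the fence; home against the fence it lies at x = 181.5 mm in the board's frame. The clamp pushes it home
- pencil: wooden pencil with a dark end, 189 mm, lying on the board beside the block; leave alone
- eraser: blue and white eraser 53 mm, lying on the board; leave alone
- ink_sepia: ink bottle, brown, 45 mm wide, 70 mm high; leave alone
- ink_viridian: ink bottle, dark green, 45 mm wide, 70 mm high; leave alone
- masking_tape: roll of masking tape, 100 mm across, 25 mm high; leave alone
- brush_flat: flat brush, 237 mm long, lying; leave alone
- sharpener: small brass pencil sharpener, 24 mm; leave alone
- glue_stick: glue stick, 27 mm across, 92 mm high, standing; leave alone
Not all that is in view belongs to the job. Leave any black look-alike of the print_block alone.

How it is judged:
By the outcome, as a careful person would: the job done as asked, in the order asked, and still so for the second after the job is handed in, with the robot touching nothing.
It also fails if it takes over 64 s, if anything falls off the work surface, if the arm or the gripper's body presses on something with over 40 N, if the wrist force passes 120 N, or if a joint passes its speed limit or range.

### The arm

A 7-joint arm with a two-finger parallel gripper is mounted at the origin on a cart in front of the work surface, level with it; the furniture and walls round the work are solid. World frame = base frame: x ahead of the robot, y to its left, z up, the work surface at z = 0. Lengths are in m, angles in rad, forces in N, time in s.
With the tool pointing down it reaches from about 0.4 to 0.85 m from the base axis. Payload 4.5 kg.
Tool frame: the origin (TCP) lies on the centre line of the jaws, within the pads' length; the fingertips stand 17 mm ahead of it and the grasp point (between the pads) lies 2 mm behind it (r.tip_reach is the distance from the TCP to the fingertips, in m); z points along the fingers, y is the line along which they close (so a half turn about z gives the same grasp; the last joint's range is limited). The gripper opens to 88 mm and grips with 3 to 60 N. Pads are 18 mm wide; open, the fingers measure 123 mm over their backs; the gripper's body (75 mm by 187 mm) begins 45 mm behind the grasp point.
Start: joints at [-1.167, 0.689, -0.195, 1.565, 0.157, 0.902, -0.215], TCP at [0.226, 0.583, 0.256] pointing down, gripper open.
Joint ranges: [-3.01, 3.01], [-0.46, 2.08], [-1.47, 1.51], [0.13, 2.56], [-1, 4.14], [0.04, 2.09], [-2.66, 2.66]. Speed limits (rad/s): [2.57, 2.57, 3.14, 3.14, 3.14, 3.14, 3.14].

### API

Orientations are given as a unit quaternion [x, y, z, w].
In Python, from plant import r gives the robot as it stands.
- The arm moves only by the tool step_arm, never from a script. Its argument "steps" is a list of rows, each a list of 7 numbers: the shift along the tool's x, y, z in cm, then the turn, a rotation vector about the tool's x, y, z in degrees, then the gripper's target within -1 to 1 (shut at 1, half-way at 0, fully open at -1). A call has 1 to 8 rows; each row shifts and turns the commanded pose from where the row before left it, along the tool's axes as they then stand; what a row does not reach is not made up. A row lasts 1/8 s, in which the tool goes at most 62.5 mm and 10.7 degrees, less where a joint would pass 70% of its speed; a pose out of reach is approached as far as the arm can. A call with a gripper value outside its range is refused whole. The fingers move at their own pace and stop on an object; "force" is the grip in N (left out, the last holds). Time passes only in rows, so rows that do not move let the fingers close. It gives the time, the measured TCP pose, the force, the opening and the grip force at its end, in the units of the state.
- r.get_state(): the state, without advancing time (a new reading comes with each control period).
- r.snapshot(name): name is "side" or "top" or "wrist"; returns a dict with "pixels" (400x640x3 uint8, red, green, blue), "fx", "fy", "cx", "cy" (pixels), "cam_to_world" (4x4, takes a point from camera to world coordinates). Camera axes: x right, y down, z forward; pixel columns grow to the right and rows downward; lengths in m; the calibration is good to about 2 mm. The wrist camera is an equidistant fisheye: a pixel r from the principal point sees the ray r / f radians off the axis. A picture is of the moment at which its call begins. There is no depth.
- r.finish_job(): hands the job in; it is judged then, once.
The state is a dict: "clock": time; "q": joint angles; "qd": joint speeds; "joint_torque": joint torques, N m; "tool_pos": TCP position; "eef_rot": TCP orientation; "contact_force": force on the tool from outside, world axes, zero at the start; "moment": the same for the moment, N m; "opening": opening from 0.0 (shut) to 1.0 (fully open); "finger_force": force on a finger pad.
Only numpy, scipy, OpenCV 4.12 (cv2) and the standard library are available. Lean on these libraries where they do the work, as an engineer would, in place of code of your own. Each camera call takes 0.05 s, during which the arm holds its last target. There are 200 camera calls.

## Working session

There is one attempt and no reset: what is moved stays moved. The work goes in short steps, Python scripts to look and compute and a tool call to move; the robot and the scene stay as the last step left them, time stands still between calls to the robot, and variables do not carry over. Pictures are saved under pics/ and viewed, at most 10 in all, crops included, and the job is handed in when it is done.

Besides the shell and the picture viewer there is one more tool, called after "Request:" by a JSON object that holds its "op" and its "data", one argument or row to a line. step_arm: Moves the arm, as the interface text tells. Its arguments: {"type":"object","properties":{"steps":{"type":"array","items":{"type":"array","items":{"type":"number"}}},"force":{"type":"number"}},"required":["steps"]}

```bash
ls; mkdir -p pics; python3 - <<'E'
from plant import r
import cv2,json,numpy as np
s=r.get_state();print(s)
for n in("top","side"):
    d=r.snapshot(n);cv2.imwrite(f"pics/{n}0.png",d["pixels"][:,:,::-1])
    print(n,d["fx"],d["fy"],d["cx"],d["cy"],np.round(d["cam_to_world"],4).tolist())
    np.save(f"pics/{n}0.npy",d,allow_pickle=True)
E
```

```text
pics
{'clock': 0.0, 'q': array([-1.16719543,  0.69000792, -0.19451174,  1.56634558,  0.15731184,
        0.90252944, -0.21510144]), 'qd': array([ 0.00080966,  0.00079171,  0.00069713, -0.00120321,  0.00029907,
       -0.00152762,  0.0007173 ]), 'joint_torque': array([-4.12093514e-04, -5.27574027e+01, -1.26683347e+00, -1.53426844e+01,
       -5.25453652e-02,  6.86321320e-03,  1.82846484e-04]), 'tool_pos': array([0.22572143, 0.58215666, 0.25489462]), 'eef_rot': array([ 1.83804967e-01,  9.82962275e-01, -9.43192169e-04, -9.99195566e-05]), 'contact_force': array([-0.4740963 ,  0.09324018,  0.98226991]), 'moment': array([ 0.05044294,  0.00522032, -0.00764769]), 'finger_force': 0.0, 'opening': 0.9990285265977961}
top 436.7068777585857 436.7068777585857 310.47568037219986 202.54840613014306 [[-0.0073, -0.9942, 0.1073, 0.4549], [-0.9998, 0.0093, 0.0181, 0.0762], [-0.019, -0.1071, -0.9941, 1.2432], [0.0, 0.0, 0.0, 1.0]]
side 459.81908172672905 459.81908172672905 325.6266864089569 200.757029038556 [[-0.9308, -0.2188, 0.2929, 0.1508], [-0.3654, 0.5841, -0.7248, 1.2256], [-0.0125, -0.7816, -0.6236, 1.0213], [0.0, 0.0, 0.0, 1.0]]
```

View pics/top0.png

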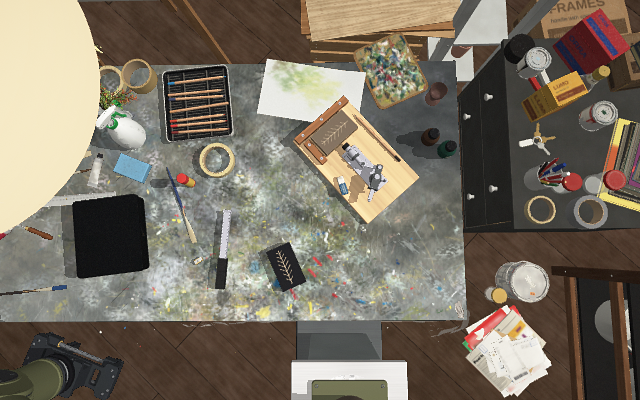

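View pics/side0.png

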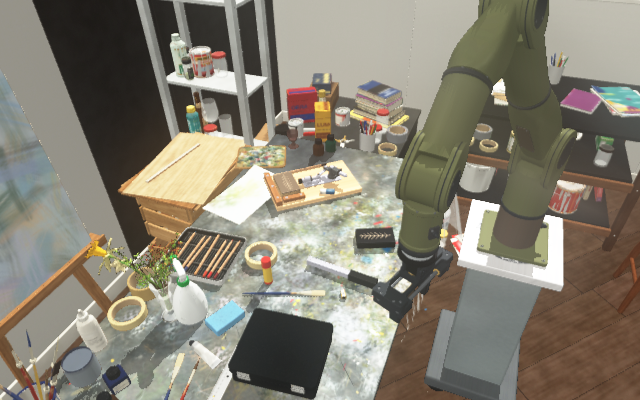

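The top view shows the tube at (222,210)–(220,288), sleeve end at the bottom. The board is around (357,158), with the clamp near (375,180) and the fence to the upper left. The black block at (285,266) is the look-alike. I'll enlarge the board and the tube next.

```bash
cat > h.py <<'E'
import numpy as np,cv2
from scipy.spatial.transform import Rotation as R
def load(n): return np.load(f"pics/{n}.npy",allow_pickle=True).item()
def ray(d,u,v):
    M=d["cam_to_world"]; return M[:3,:3]@np.array([(u-d["cx"])/d["fx"],(v-d["cy"])/d["fy"],1.]),M[:3,3]
def at(d,u,v,z):
    k,o=ray(d,u,v); return o+k*(z-o[2])/k[2]
def proj(d,p):
    M=d["cam_to_world"]; c=M[:3,:3].T@(np.asarray(p)-M[:3,3]); return np.array([d["fx"]*c[0]/c[2]+d["cx"],d["fy"]*c[1]/c[2]+d["cy"]])
E
python3 - <<'E'
from h import *
im=load("top0")["pixels"][:,:,::-1]
def crop(u0,u1,v0,v1,k,g=10):
    c=cv2.resize(im[v0:v1,u0:u1],None,fx=k,fy=k,interpolation=cv2.INTER_CUBIC)
    for u in range(u0,u1,g):
        cv2.line(c,(int((u-u0)*k),0),(int((u-u0)*k),5),(0,0,255),1); cv2.putText(c,str(u),(int((u-u0)*k),15),0,.33,(0,0,255))
    for v in range(v0,v1,g):
        cv2.line(c,(0,int((v-v0)*k)),(5,int((v-v0)*k)),(0,0,255),1); cv2.putText(c,str(v),(6,int((v-v0)*k)+4),0,.33,(0,0,255))
    return c
a=crop(290,420,90,230,4.2); b=crop(200,250,200,296,5)
o=np.zeros((max(a.shape[0],b.shape[0]),a.shape[1]+b.shape[1],3),np.uint8);o[:a.shape[0],:a.shape[1]]=a;o[:b.shape[0],a.shape[1]:]=b
cv2.imwrite("pics/c1.png",o);print(o.shape)
E
```

```text
(588, 796, 3)
```

View pics/c1.png

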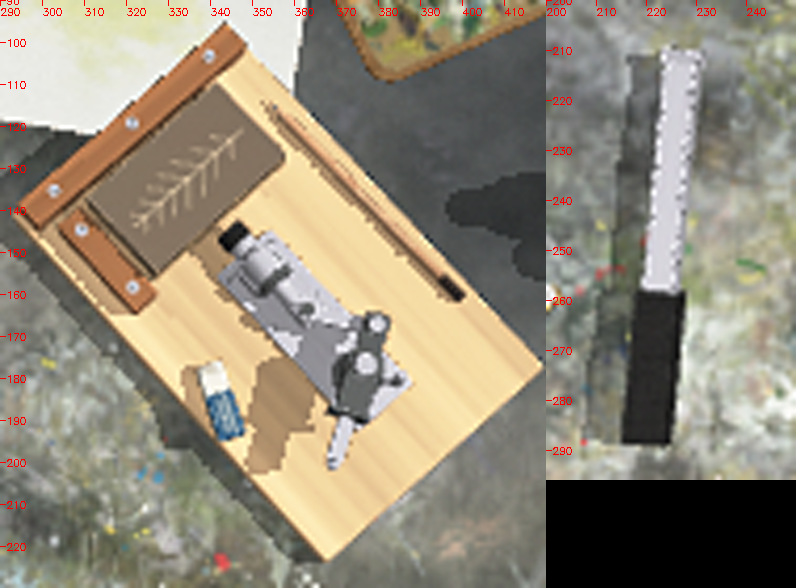

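The crop shows:
- pivot pin at about (377.4,176.2)
- handle end at about (369.3,200.7)
- board corners at (419.8,177.4), (367.9,223.3) and (292.9,141.2)
- tube mouth at about (227.3,210)
- sleeve end at about (220.6,288)

The brown block between the nose and the fence is the real print block.

```bash
python3 - <<'E'
from h import *
d=load("top0");s=load("side0")
piv=at(d,377.4,176.2,.069);he=at(d,369.3,200.7,.058)
A=at(d,419.8,177.4,.018);B=at(d,367.9,223.3,.018);C=at(d,292.9,141.2,.018)
print("piv",piv,"end",he,"dist",np.hypot(*(he-piv)[:2]))
print("AB",np.linalg.norm(A-B),"BC",np.linalg.norm(B-C))
ex=((C-B)/np.linalg.norm(C-B))[:2]; ey=((A-B)/np.linalg.norm(A-B))[:2];print("ex ang",np.arctan2(*ex[::-1]),"ey ang",np.arctan2(*ey[::-1])-np.pi/2)
# fit board yaw from three corners
P=np.array([[-80,100],[-80,-100],[240,-100],[240,100]])/1e3
for name,L in (("A=-y",[(-80,-100),(-80,100),(240,100)]),):
    L=np.array(L)/1e3;W=np.array([A,B,C])[:,:2];l0=L-L.mean(0);w0=W-W.mean(0)
    th=np.arctan2((l0[:,0]*w0[:,1]-l0[:,1]*w0[:,0]).sum(),(l0*w0).sum());c,sn=np.cos(th),np.sin(th);Rm=np.array([[c,-sn],[sn,c]])
    t=W.mean(0)-Rm@L.mean(0);print(name,"yaw",th,"origin",t,"res",(L@Rm.T+t-W)*1e3)
h=np.arctan2(*(he-piv)[1::-1]);print("handle dir",h,"value",(h-(th+np.pi)+np.pi)%(2*np.pi)-np.pi+1.15)
# tube: mouth top edge z~.024, sleeve end z .024
m1=at(d,227.3,210.3,.02);m2=at(d,220.6,288,.022)
print("tube",m1,m2,np.linalg.norm(m1-m2),"yaw",np.arctan2(*(m1-m2)[1::-1]),"mid",(m1+m2)/2)
for p in (list(t)+[.069],m1,m2): print("side px",proj(s,p))
E
```

```text
piv [ 0.65186604 -0.08461691  0.069     ] end [ 0.58638301 -0.06251944  0.058     ] dist 0.06911096034171427
AB 0.19687988490341307 BC 0.3166499864280471
ex ang 0.7232204750099708 ey ang -2.4300609418255856
A=-y yaw 0.7187786153089608 origin [ 0.65103372 -0.08440396] res [[ 0.93787551 -1.32489172]
 [-2.19381052  0.08775969]
 [ 1.255935    1.23713203]]
handle dir 2.816138686683186 value 0.1057674177844321
tube [0.56710129 0.33345286 0.02      ] [0.35132959 0.34878387 0.022     ] 0.21632491292105896 yaw -0.07093279199909934 mid [0.45921544 0.34111836 0.021     ]
side px [332.40558563 165.31665486]
side px [309.43986579 257.03487686]
side px [376.64680173 279.32289089]
```

Request:
{"op": "step_arm", "data": {
  "steps": [
    [-3.3,-1.9,0,0,0,0,-1],
    [-3.3,-1.9,0,0,0,0,-1],
    [-3.3,-1.9,0,0,0,0,-1],
    [-3.3,-1.9,0,0,0,0,-1],
    [-3.3,-1.9,0,0,0,0,-1],
    [-3.3,-1.9,0,0,0,0,-1],
    [-3.3,-1.9,0,0,0,0,-1],
    [-3.3,-1.9,0,0,0,0,-1]
  ]
}}

```text
clock: 1.1
tool_pos: [0.4177, 0.3444, 0.2554]
eef_rot: [0.184, 0.983, -0.0, -0.0]
contact_force: [1.0, 0.1, -0.0]
opening: 1.0
finger_force: 0.0
```

Request:
{"op": "step_arm", "data": {
  "steps": [
    [0,0,0,0,0,10.2,-1],
    [0,0,0,0,0,10.2,-1],
    [0,0,0,0,0,10.2,-1],
    [0,0,0,0,0,10.2,-1],
    [0,0,0,0,0,10.2,-1],
    [0,0,0,0,0,10.2,-1],
    [0,0,0,0,0,10.2,-1],
    [0,0,0,0,0,10.2,-1]
  ]
}}

```text
clock: 2.1
tool_pos: [0.4168, 0.3455, 0.2554]
eef_rot: [0.783, 0.622, -0.0, -0.0]
contact_force: [-0.9, -1.4, -0.1]
opening: 0.998
finger_force: 0.0
```

Request:
{"op": "step_arm", "data": {
  "steps": [
    [0,0,0,0,0,10.2,-1],
    [0,0,0,0,0,10.2,-1],
    [0,0,0,0,0,10.2,-1],
    [0,0,0,0,0,10.2,-1],
    [0,0,0,0,0,10.2,-1],
    [0,0,0,0,0,10.2,-1],
    [0,0,0,0,0,10.2,-1],
    [0,0,0,0,0,10.2,-1]
  ]
}}

```text
clock: 3.1
tool_pos: [0.4167, 0.3457, 0.2554]
eef_rot: [0.999, -0.041, -0.0, 0.0]
contact_force: [0.6, -0.1, 0.1]
opening: 1.005
finger_force: 0.0
```

```bash
cat >> h.py <<'E'
def go(x,y,z,a):
    from plant import r
    s=r.get_state();M=R.from_quat(s["eef_rot"]).as_matrix()
    T=np.array([[np.cos(a),np.sin(a),0],[np.sin(a),-np.cos(a),0],[0,0,-1]])
    dl=M.T@(np.array([x,y,z])-s["tool_pos"]);rv=R.from_matrix(M.T@T).as_rotvec(degrees=True)
    print("t",round(s["clock"],2),"pos",s["tool_pos"].round(4),"yaw",np.arctan2(M[1,0],M[0,0]).round(3),"q",s["q"].round(2),"F",s["contact_force"].round(1),"M",s["moment"].round(2),"open",round(s["opening"],3),"ff",round(s["finger_force"],1))
    print("move cm",(dl*100).round(2),"deg",rv.round(1))
E
python3 -c "
from h import *
go(.419,.344,.1,-.071)"
```

```text
t 3.1 pos [0.4167 0.3457 0.2554] yaw -0.082 q [-1.14  0.66  0.63  1.84 -0.52  0.81 -1.9 ] F [ 0.6 -0.1  0.1] M [ 0.01  0.18 -0.05] open 1.005 ff 0.0
move cm [ 0.25  0.14 15.54] deg [ 0.   0.  -0.6]
```

The sharpener lies about 7 cm beside the sleeve, so I'll descend with the gripper only partly open (about 50 mm).

Request:
{"op": "step_arm", "data": {
  "steps": [
    [0.25,0.14,3,0,0,-0.6,-0.14],
    [0,0,4,0,0,0,-0.14],
    [0,0,4,0,0,0,-0.14],
    [0,0,4,0,0,0,-0.14],
    [0,0,0,0,0,0,-0.14],
    [0,0,0,0,0,0,-0.14]
  ]
}}

```text
clock: 3.85
tool_pos: [0.4201, 0.3442, 0.1067]
eef_rot: [0.999, -0.033, 0.001, -0.0]
contact_force: [-0.4, 0.4, -0.2]
opening: 0.567
finger_force: 0.0
```

```bash
python3 - <<'E'
from h import *
from plant import r
go(.419,.344,.0205,-.071)
for n in("top","wrist"):
    d=r.snapshot(n);np.save(f"pics/{n}1.npy",d,allow_pickle=True)
    im=d["pixels"][:,:,::-1]
    if n=="wrist": a=cv2.resize(im,(560,350))
    else: b=cv2.resize(im[195:300,170:270],None,fx=5,fy=5,interpolation=cv2.INTER_CUBIC)
o=np.zeros((600,800,3),np.uint8);o[:350,:560]=a;b=cv2.resize(b,(238,250));o[350:,:238]=b
cv2.imwrite("pics/w1.png",o)
E
```

```text
t 3.85 pos [0.4201 0.3442 0.1067] yaw -0.066 q [-1.    0.86  0.4   1.95 -0.71  0.47 -1.72] F [-0.4  0.4 -0.2] M [ 0.01  0.2  -0.02] open 0.567 ff 0.0
move cm [-0.12  0.03  8.62] deg [-0.  -0.1  0.3]
```

View pics/w1.png

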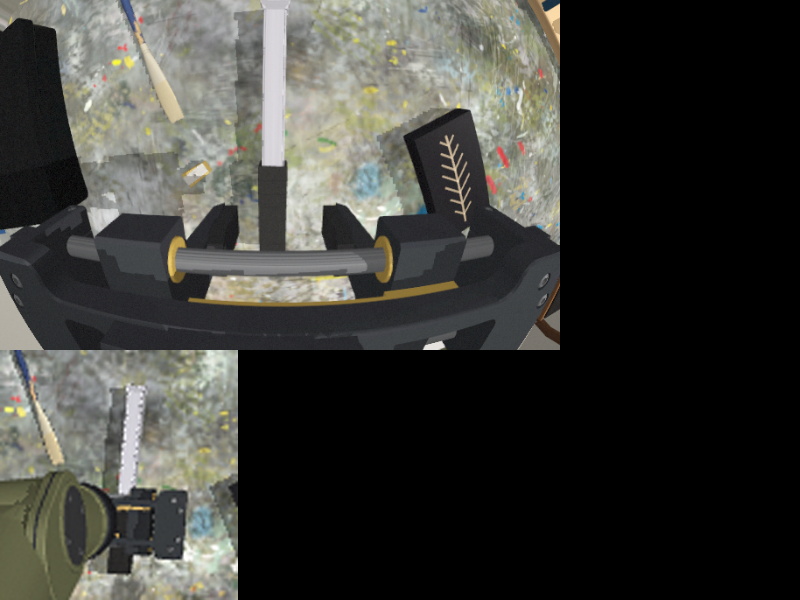

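The wrist view shows the sleeve at column 272, between fingertips at 237 and 322, with the sharpener at (197,172) outside the left finger. I'll descend and grip.

Request:
{"op": "step_arm", "data": {
  "steps": [
    [-0.1,0,4,0,0,0,-0.14],
    [0,0,3,0,0,0,-0.14],
    [0,0,1.5,0,0,0,-0.14],
    [0,0,0.1,0,0,0,-0.14],
    [0,0,0,0,0,0,-0.14]
  ],
  "force": 45
}}

```text
clock: 4.58
tool_pos: [0.4192, 0.3445, 0.0208]
eef_rot: [0.999, -0.033, 0.001, -0.001]
contact_force: [-0.0, 0.5, 1.1]
opening: 0.571
finger_force: 0.0
```

Request:
{"op": "step_arm", "data": {
  "steps": [
    [0,0,0,0,0,0,0.3],
    [0,0,0,0,0,0,0.6],
    [0,0,0,0,0,0,1],
    [0,0,0,0,0,0,1],
    [0,0,0,0,0,0,1],
    [0,0,0,0,0,0,1]
  ],
  "force": 45
}}

```text
clock: 5.32
tool_pos: [0.4188, 0.3458, 0.0204]
eef_rot: [0.999, -0.032, 0.0, -0.001]
contact_force: [0.2, 5.1, 5.8]
opening: 0.272
finger_force: 45.0
```

Request:
{"op": "step_arm", "data": {
  "steps": [
    [0,0,-1,0,0,0,1],
    [0,0,-2,0,0,0,1],
    [0,0,-3,0,0,0,1],
    [0,0,-4,0,0,0,1],
    [0,0,-2,0,0,0,1],
    [0,0,0,0,0,0,1]
  ]
}}

```text
clock: 6.08
tool_pos: [0.4188, 0.3435, 0.1408]
eef_rot: [0.999, -0.034, 0.001, -0.0]
contact_force: [0.3, -0.3, -3.0]
opening: 0.268
finger_force: 45.0
```

```bash
python3 -c "
from h import *
p=np.array([.6515,-.0845]);a=-.325
u=np.array([np.cos(a),np.sin(a)])
t=p-u*(.071+.02+.15)
print(t);go(t[0],t[1],.14,a)"
```

```text
[ 0.42311617 -0.00754658]
t 6.08 pos [0.4188 0.3435 0.1408] yaw -0.067 q [-1.04  0.81  0.47  1.94 -0.68  0.55 -1.75] F [ 0.3 -0.3 -3. ] M [-0.01  0.15 -0.  ] open 0.268 ff 45.0
move cm [ 2.79 35.    0.07] deg [-0.  -0.1 14.8]
```

Request:
{"op": "step_arm", "data": {
  "steps": [
    [0.2,3,0,0,0,0,1],
    [0.3,4.5,0,0,0,0,1],
    [0.4,5,0,0,0,0,1],
    [0.4,5,0,0,0,0,1],
    [0.4,5,0,0,0,0,1],
    [0.4,5,0,0,0,0,1],
    [0.4,4.5,0,0,0,0,1],
    [0.3,3,0,0,0,0,1]
  ]
}}

```text
clock: 7.08
tool_pos: [0.4219, -0.0098, 0.1389]
eef_rot: [0.999, -0.035, -0.001, 0.001]
contact_force: [1.1, 0.1, -3.4]
opening: 0.265
finger_force: 45.0
```

Request:
{"op": "step_arm", "data": {
  "steps": [
    [0,0,0,0,0,5,1],
    [0,0,0,0,0,5,1],
    [0,0,0,0,0,4.8,1],
    [0,0,0,0,0,0,1],
    [0,0,0,0,0,0,1]
  ]
}}

```text
clock: 7.7
tool_pos: [0.4228, -0.0071, 0.1393]
eef_rot: [0.987, -0.161, -0.001, 0.0]
contact_force: [0.8, 0.6, -3.2]
opening: 0.269
finger_force: 45.0
```

```bash
cat >> h.py <<'E'
def crop(im,u0,u1,v0,v1,k,g=10):
    c=cv2.resize(im[v0:v1,u0:u1],None,fx=k,fy=k,interpolation=cv2.INTER_CUBIC)
    for u in range(u0,u1,g):
        cv2.line(c,(int((u-u0)*k),0),(int((u-u0)*k),5),(0,0,255),1); cv2.putText(c,str(u),(int((u-u0)*k),15),0,.33,(0,0,255))
    for v in range(v0,v1,g):
        cv2.line(c,(0,int((v-v0)*k)),(5,int((v-v0)*k)),(0,0,255),1); cv2.putText(c,str(v),(6,int((v-v0)*k)+4),0,.33,(0,0,255))
    return c
E
python3 - <<'E'
from h import *
from plant import r
go(.4231,-.0075,.14,-.325)
o=np.zeros((600,800,3),np.uint8)
d=r.snapshot("top");np.save("pics/top2.npy",d,allow_pickle=True)
c=crop(d["pixels"][:,:,::-1],310,410,150,268,5);o[:590,:500]=c
d=r.snapshot("side");np.save("pics/side2.npy",d,allow_pickle=True)
c=crop(d["pixels"][:,:,::-1],290,390,130,230,3);o[:300,500:]=c
d=r.snapshot("wrist");np.save("pics/wrist2.npy",d,allow_pickle=True)
o[310:310+188,500:]=cv2.resize(d["pixels"][:,:,::-1],(300,188))
cv2.imwrite("pics/c2.png",o)
E
```

```text
t 7.7 pos [ 0.4228 -0.0071  0.1393] yaw -0.323 q [-0.24  0.7   0.25  2.27 -0.7   0.24 -1.26] F [ 0.8  0.6 -3.2] M [0.01 0.19 0.02] open 0.269 ff 45.0
move cm [ 0.04  0.03 -0.07] deg [0.  0.1 0.1]
```

View pics/c2.png

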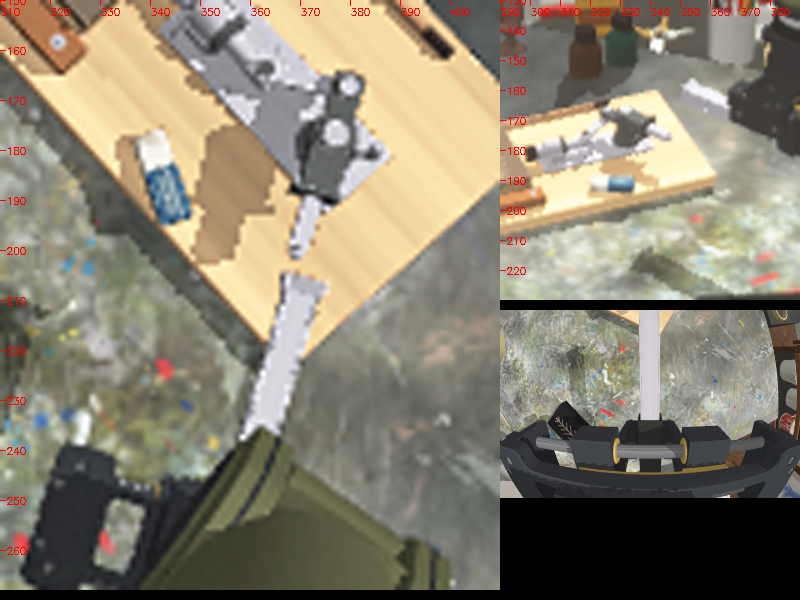

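```bash
python3 - <<'E'
from h import *
t=load("top2");s=load("side2")
def tri(a,b):
    k1,o1=ray(t,*a);k2,o2=ray(s,*b);A=np.c_[k1,-k2];x=np.linalg.lstsq(A,o2-o1,rcond=None)[0]
    p,q=o1+k1*x[0],o2+k2*x[1];return (p+q)/2,np.linalg.norm(p-q)*1e3
print("mouth",tri((370.7,206.2),(351.5,159.3)))
print("bar end",tri((369.2,200.8),(346.7,175)))
M=np.array([.4228,-.0071,.131])+.15*np.array([np.cos(-.323),np.sin(-.323),0])
print("pred mouth",M,proj(t,M+[0,0,.01]),proj(s,M))
b=np.array([.6515,-.0845])
for a in(-.325,-.36,-.4,-.431): 
    e=np.r_[b-.071*np.array([np.cos(a),np.sin(a)]),.056];print("pred end",a,e,proj(t,e+[0,0,.004]),proj(s,e))
E
```

```text
mouth (array([ 0.56636658, -0.05650386,  0.13182996]), np.float64(4.807468246521936))
bar end (array([ 0.58685371, -0.06234376,  0.05594124]), np.float64(1.0621473460240227))
pred mouth [ 0.56504312 -0.05471193  0.131     ] [370.15906885 205.45714876] [352.37362981 159.90516975]
pred end -0.325 [ 0.5842168  -0.06182908  0.056     ] [369.14736187 201.41210838] [347.48795955 175.22781153]
pred end -0.36 [ 0.58505133 -0.05948853  0.056     ] [368.27816728 201.11514349] [347.05517407 175.53346549]
pred end -0.4 [ 0.58610467 -0.0568513   0.056     ] [367.29814329 200.7393171 ] [346.53704253 175.87214549]
pred end -0.431 [ 0.58699306 -0.05483765  0.056     ] [366.5493779  200.42169829] [346.1187294  176.12644437]
```

Tube and bar line up to within about 1 mm laterally, with about 21 mm between the mouth and the bar end. I'll lower to bar height.

Request:
{"op": "step_arm", "data": {
  "steps": [
    [0,0,2,0,0,0,1],
    [0,0,2.5,0,0,0,1],
    [0,0,2,0,0,0,1],
    [0,0,1,0,0,0,1],
    [0,0,0,0,0,0,1],
    [0,0,0,0,0,0,1]
  ]
}}

```text
clock: 8.6
tool_pos: [0.4273, -0.0071, 0.0685]
eef_rot: [0.987, -0.162, -0.003, 0.001]
contact_force: [-0.7, -0.5, -3.1]
opening: 0.272
finger_force: 45.0
```

```bash
python3 - <<'E'
from h import *
from plant import r
go(.4231,-.0075,.0644,-.325)
o=np.zeros((560,800,3),np.uint8)
d=r.snapshot("top");np.save("pics/top3.npy",d,allow_pickle=True)
o[:560,:400]=crop(d["pixels"][:,:,::-1],345,395,165,235,8)
d=r.snapshot("side");np.save("pics/side3.npy",d,allow_pickle=True)
o[:400,400:]=crop(d["pixels"][:,:,::-1],320,370,150,200,8)
cv2.imwrite("pics/c3.png",o)
E
```

```text
t 8.6 pos [ 0.4273 -0.0071  0.0685] yaw -0.325 q [-0.12  0.84  0.05  2.28 -1.    0.04 -0.98] F [-0.7 -0.5 -3.1] M [0.   0.17 0.01] open 0.272 ff 45.0
move cm [-0.38  0.17  0.41] deg [ 0.1  0.4 -0. ]
```

View pics/c3.png

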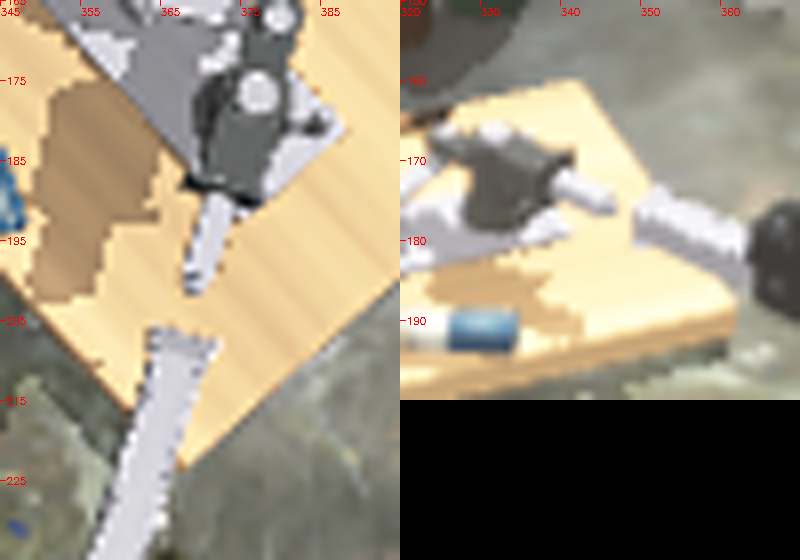

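Lateral alignment is good: the mouth centre at (367.7,206.9) lies on the bar line extended. The tool stopped 4 mm high at a joint limit, so I'll go forward a little and then down.

Request:
{"op": "step_arm", "data": {
  "steps": [
    [0.4,0.1,0,0,0,0,1],
    [0.4,0,0.2,0,0,0,1],
    [0,0,0.2,0,0,0,1],
    [0,0,0,0,0,0,1]
  ]
}}

```text
clock: 9.2
tool_pos: [0.4343, -0.0104, 0.064]
eef_rot: [0.987, -0.162, -0.004, 0.0]
contact_force: [-0.1, -0.4, -3.8]
opening: 0.264
finger_force: 45.0
```

```bash
cat >> h.py <<'E'
def rad(a=None,rr=.185,P=(.6515,-.0845)):
    from plant import r
    s=r.get_state();v=s["tool_pos"][:2]-np.array(P);M=R.from_quat(s["eef_rot"]).as_matrix();y=np.arctan2(M[1,0],M[0,0])
    print("radius",np.hypot(*v).round(4),"pos dir",(np.arctan2(-v[1],-v[0])).round(4),"yaw",y.round(4))
    a=y if a is None else a
    u=np.array([np.cos(a),np.sin(a)]);go(P[0]-rr*u[0],P[1]-rr*u[1],.0644,a)
E
python3 -c "
from h import *
rad(-.325)"
```

```text
radius 0.2295 pos dir -0.3286 yaw -0.3245
t 9.2 pos [ 0.4343 -0.0104  0.064 ] yaw -0.324 q [-0.12  0.86  0.06  2.26 -0.99  0.06 -0.98] F [-0.1 -0.4 -3.8] M [ 0.05  0.15 -0.02] open 0.264 ff 45.0
move cm [ 4.45  0.09 -0.07] deg [0.1 0.4 0. ]
```

Request:
{"op": "step_arm", "data": {
  "steps": [
    [0.4,0,0,0,-0.2,0,1],
    [0.3,0,0,0,-0.2,0,1],
    [0.3,0,0,0,0,0,1],
    [0.3,0,0,0,0,0,1],
    [0.3,0,0,0,0,0,1],
    [0.3,0,0,0,0,0,1],
    [0,0,0,0,0,0,1]
  ]
}}

```text
clock: 10.07
tool_pos: [0.4526, -0.0164, 0.0639]
eef_rot: [0.987, -0.161, -0.007, -0.0]
contact_force: [-0.2, 0.2, -2.6]
opening: 0.266
finger_force: 45.0
```

```bash
python3 -c "
from h import *
rad(-.325)"
```

```text
radius 0.2102 pos dir -0.3299 yaw -0.3239
t 10.07 pos [ 0.4526 -0.0164  0.0639] yaw -0.324 q [-0.16  0.87  0.16  2.2  -0.96  0.15 -0.99] F [-0.2  0.2 -2.6] M [0.11 0.1  0.04] open 0.266 ff 45.0
move cm [ 2.52  0.11 -0.08] deg [0.1 0.8 0.1]
```

Request:
{"op": "step_arm", "data": {
  "steps": [
    [0.3,0,0,0,0.4,0,1],
    [0.3,0.05,0,0,0.4,0,1],
    [0.3,0,0,0,0,0,1],
    [0.3,0,0,0,0,0,1],
    [0.3,0,0,0,0,0,1],
    [0.3,0,0,0,0,0,1],
    [0,0,0,0,0,0,1]
  ]
}}

```text
clock: 10.95
tool_pos: [0.47, -0.0226, 0.0639]
eef_rot: [0.987, -0.161, 0.0, 0.001]
contact_force: [1.9, 3.7, -4.1]
opening: 0.264
finger_force: 45.1
```

```bash
python3 -c "
from h import *
rad(-.325)"
```

```text
radius 0.1918 pos dir -0.3285 yaw -0.3238
t 10.95 pos [ 0.47   -0.0226  0.0639] yaw -0.324 q [-0.17  0.88  0.2   2.17 -0.95  0.18 -1.  ] F [ 1.9  3.7 -4.1] M [0.66 0.11 0.41] open 0.264 ff 45.1
move cm [ 0.68  0.07 -0.05] deg [ 0.1 -0.1  0.1]
```

Request:
{"op": "step_arm", "data": {
  "steps": [
    [0.2,-0.05,0,0,0,0,1],
    [0.2,-0.05,0,0,0,0,1],
    [0.1,0,0,0,0,0,1],
    [0,0,0,0,0,0,1]
  ]
}}

```text
clock: 11.45
tool_pos: [0.4746, -0.0236, 0.0639]
eef_rot: [0.987, -0.162, 0.0, 0.001]
contact_force: [0.0, 3.0, -4.0]
opening: 0.268
finger_force: 45.1
```

```bash
python3 -c "
from h import *
rad(-.325)"
```

```text
radius 0.1871 pos dir -0.3315 yaw -0.3246
t 11.45 pos [ 0.4746 -0.0236  0.0639] yaw -0.325 q [-0.18  0.88  0.22  2.15 -0.94  0.2  -1.  ] F [ 0.  3. -4.] M [0.58 0.2  0.35] open 0.268 ff 45.1
move cm [ 0.21  0.12 -0.05] deg [ 0.1 -0.   0. ]
```

Request:
{"op": "step_arm", "data": {
  "steps": [
    [0.1,0,0,0,0,0,1],
    [0.1,0,0,0,0,0,1],
    [0,0,0,0,0,0,1]
  ]
}}

```text
clock: 11.82
tool_pos: [0.4749, -0.0236, 0.0637]
eef_rot: [0.987, -0.161, -0.002, 0.001]
contact_force: [-3.5, 3.6, -2.3]
opening: 0.266
finger_force: 45.0
```

Request:
{"op": "step_arm", "data": {
  "steps": [
    [0.1,0,0,0,0,0,1],
    [0.1,0,0,0,0,0,1],
    [0,0,0,0,0,0,1]
  ]
}}

```text
clock: 12.2
tool_pos: [0.475, -0.0237, 0.0635]
eef_rot: [0.987, -0.161, -0.003, 0.0]
contact_force: [-7.5, 4.2, -1.4]
opening: 0.267
finger_force: 45.0
```

```bash
python3 -c "
from h import *
rad(-.325)"
```

```text
radius 0.1867 pos dir -0.3319 yaw -0.3242
t 12.2 pos [ 0.475  -0.0237  0.0635] yaw -0.324 q [-0.18  0.88  0.23  2.15 -0.94  0.22 -1.01] F [-7.5  4.2 -1.4] M [0.83 1.26 0.2 ] open 0.267 ff 45.0
move cm [ 0.17  0.13 -0.09] deg [0.1 0.4 0. ]
```

The tube is home: the collar is felt at radius 0.187 with about 8 N axial. I'll ease the push and start the swing.

Request:
{"op": "step_arm", "data": {
  "steps": [
    [-0.12,0.4,0,0,0.2,-1.2,1],
    [0.02,0.82,0,0,0,-2.5,1],
    [0.02,0.82,0,0,0,-2.5,1],
    [0.02,0.82,0,0,0,-2.5,1],
    [0.02,0.82,0,0,0,-2.5,1],
    [0.02,0.82,0,0,0,-2.5,1],
    [0,0,0,0,0,0,1]
  ]
}}

```text
clock: 13.08
tool_pos: [0.4665, -0.0686, 0.0638]
eef_rot: [0.999, -0.043, 0.0, 0.001]
contact_force: [-3.7, 2.9, -3.1]
opening: 0.267
finger_force: 45.1
```

```bash
python3 -c "
from h import *
rad(None,.1868)"
```

```text
radius 0.1856 pos dir -0.0858 yaw -0.0858
t 13.07 pos [ 0.4665 -0.0686  0.0638] yaw -0.086 q [-0.05  0.87  0.16  2.16 -0.8   0.16 -0.81] F [-3.7  2.9 -3.1] M [0.54 1.13 0.29] open 0.267 ff 45.1
move cm [-0.12  0.   -0.06] deg [ 0.1 -0.  -0. ]
```

Request:
{"op": "step_arm", "data": {
  "steps": [
    [0.02,0.82,0,0,0,-2.5,1],
    [0.02,0.82,0,0,0,-2.5,1],
    [0.02,0.82,0,0,0,-2.5,1],
    [0.02,0.82,0,0,0,-2.5,1],
    [0.02,0.82,0,0,0,-2.5,1],
    [0,0,0,0,0,0,1]
  ]
}}

```text
clock: 13.82
tool_pos: [0.4685, -0.1099, 0.064]
eef_rot: [0.998, 0.066, 0.001, 0.002]
contact_force: [-5.5, 1.5, -4.0]
opening: 0.266
finger_force: 45.1
```

```bash
python3 -c "
from h import *
rad(None,.1868)"
```

```text
radius 0.1847 pos dir 0.1377 yaw 0.1325
t 13.82 pos [ 0.4685 -0.1099  0.064 ] yaw 0.133 q [ 0.05  0.87  0.14  2.14 -0.66  0.17 -0.65] F [-5.5  1.5 -4. ] M [0.44 1.16 0.42] open 0.266 ff 45.1
move cm [-0.21 -0.09 -0.04] deg [ 0.2 -0.1 -0. ]
```

Request:
{"op": "step_arm", "data": {
  "steps": [
    [-0.05,0.49,0,0,0,-1.5,1],
    [0,0.49,0,0,0,-1.5,1],
    [0,0.49,0,0,0,-1.5,1],
    [0,0.49,0,0,0,-1.5,1],
    [0,0.49,0,0,0,-1.5,1],
    [0,0.49,0,0,0,-1.5,1]
  ]
}}

```text
clock: 14.58
tool_pos: [0.4745, -0.1372, 0.0642]
eef_rot: [0.989, 0.146, 0.001, 0.001]
contact_force: [-1.5, 5.8, -4.3]
opening: 0.269
finger_force: 45.2
```

```bash
python3 -c "
from h import *
rad(None,.1855)"
```

```text
radius 0.1846 pos dir 0.2893 yaw 0.2936
t 14.57 pos [ 0.4745 -0.1372  0.0642] yaw 0.294 q [ 0.1   0.87  0.14  2.1  -0.56  0.2  -0.54] F [-1.5  5.8 -4.3] M [1.24 0.7  0.51] open 0.269 ff 45.2
move cm [-0.09  0.08 -0.02] deg [ 0.1 -0.1 -0. ]
```

Request:
{"op": "step_arm", "data": {
  "steps": [
    [0,0.49,0,0,0,-1.5,1],
    [0,0.49,0,0,0,-1.5,1],
    [0,0.49,0,0,0,-1.5,1],
    [0,0.49,0,0,0,-1.5,1],
    [0,0.49,0,0,0,-1.5,1],
    [0,0.49,0,0,0,-1.5,1]
  ]
}}

```text
clock: 15.32
tool_pos: [0.4836, -0.162, 0.064]
eef_rot: [0.974, 0.226, -0.0, -0.001]
contact_force: [-3.6, 10.3, -3.1]
opening: 0.266
finger_force: 45.9
```

```bash
python3 -c "
from h import *
rad(None,.185)"
```

```text
radius 0.1849 pos dir 0.4323 yaw 0.4551
t 15.32 pos [ 0.4836 -0.162   0.064 ] yaw 0.455 q [ 0.15  0.88  0.13  2.05 -0.46  0.24 -0.43] F [-3.6 10.3 -3.1] M [2.17 0.78 1.01] open 0.266 ff 45.9
move cm [-0.02  0.42 -0.04] deg [-0.2 -0.   0. ]
```

Request:
{"op": "step_arm", "data": {
  "steps": [
    [0,0.49,0,0,0,-1.5,1],
    [0,0.49,0,0,0,-1.5,1],
    [0,0.49,0,0,0,-1.5,1],
    [0,0.49,0,0,0,-1.5,1],
    [0,0.49,0,0,0,-1.5,1],
    [0,0.49,0,0,0,-1.5,1]
  ]
}}

```text
clock: 16.08
tool_pos: [0.4973, -0.186, 0.0638]
eef_rot: [0.953, 0.302, -0.001, -0.003]
contact_force: [-4.9, 11.9, -2.6]
opening: 0.27
finger_force: 46.1
```

```bash
python3 -c "
from h import *
rad(None,.185)"
```

```text
radius 0.1846 pos dir 0.582 yaw 0.6135
t 16.07 pos [ 0.4973 -0.186   0.0638] yaw 0.614 q [ 0.2   0.89  0.13  1.98 -0.36  0.29 -0.33] F [-4.9 11.9 -2.6] M [2.44 0.98 1.19] open 0.27 ff 46.1
move cm [-0.05  0.58 -0.07] deg [-0.3 -0.   0. ]
```

Request:
{"op": "step_arm", "data": {
  "steps": [
    [0.02,0.4,0,0,0,-1.2,1],
    [0.02,0.4,0,0,0,-1.2,1],
    [0.02,0.4,0,0,0,-1.2,1],
    [0.02,0.4,0,0,0,-1.2,1],
    [0.02,0.4,0,0,0,-1.2,1]
  ]
}}

```text
clock: 16.7
tool_pos: [0.5092, -0.202, 0.0637]
eef_rot: [0.936, 0.351, -0.001, -0.003]
contact_force: [-6.0, 11.5, -2.9]
opening: 0.27
finger_force: 46.2
```

```bash
python3 -c "
from h import *
rad(None,.185)"
```

```text
radius 0.1845 pos dir 0.6902 yaw 0.7168
t 16.7 pos [ 0.5092 -0.202   0.0637] yaw 0.717 q [ 0.22  0.9   0.12  1.93 -0.31  0.33 -0.26] F [-6.  11.5 -2.9] M [2.1  1.22 1.19] open 0.27 ff 46.2
move cm [-0.05  0.49 -0.08] deg [-0.3  0.  -0. ]
```

Request:
{"op": "step_arm", "data": {
  "steps": [
    [0.02,0.33,0,0,0,-1,1],
    [0.01,0.33,0,0,0,-1,1],
    [0.01,0.33,0,0,0,-1,1],
    [0.01,0.33,0,0,0,-1,1]
  ]
}}

```text
clock: 17.2
tool_pos: [0.5184, -0.2123, 0.0637]
eef_rot: [0.924, 0.383, -0.001, -0.002]
contact_force: [-6.3, 8.1, -1.8]
opening: 0.269
finger_force: 46.3
```

Request:
{"op": "step_arm", "data": {
  "steps": [
    [0.01,0.33,0,0,0,-1,1],
    [0.01,0.33,0,0,0,-1,1],
    [0.01,0.33,0,0,0,-1,1]
  ]
}}

```text
clock: 17.58
tool_pos: [0.5267, -0.2224, 0.0642]
eef_rot: [0.914, 0.405, -0.001, 0.001]
contact_force: [-1.7, 0.8, -3.6]
opening: 0.269
finger_force: 45.2
```

```bash
python3 -c "
from h import *
rad(None,.185)"
```

```text
radius 0.186 pos dir 0.8355 yaw 0.8337
t 17.57 pos [ 0.5267 -0.2224  0.0642] yaw 0.834 q [ 0.25  0.91  0.12  1.86 -0.24  0.38 -0.19] F [-1.7  0.8 -3.6] M [0.18 0.8  0.32] open 0.269 ff 45.2
move cm [ 0.1  -0.03 -0.02] deg [0.1 0.1 0. ]
```

The resistance rose, faded and vanished, so the handle is over. Next I'll feel gently for the stop.

Request:
{"op": "step_arm", "data": {
  "steps": [
    [0.02,0.33,0,0,0,-1,1],
    [0.02,0.33,0,0,0,-1,1],
    [0,0,0,0,0,0,1]
  ]
}}

```text
clock: 17.95
tool_pos: [0.5318, -0.2262, 0.0642]
eef_rot: [0.907, 0.421, -0.001, 0.001]
contact_force: [-6.4, 3.4, -3.0]
opening: 0.266
finger_force: 45.6
```

Request:
{"op": "step_arm", "data": {
  "steps": [
    [0.02,0.33,0,0,0,-1,1],
    [0.02,0.33,0,0,0,-1,1],
    [0,0,0,0,0,0,1]
  ]
}}

```text
clock: 18.32
tool_pos: [0.5363, -0.2293, 0.064]
eef_rot: [0.899, 0.437, -0.001, -0.0]
contact_force: [-7.8, 5.3, -3.0]
opening: 0.269
finger_force: 45.9
```

```bash
python3 -c "
from h import *
rad(None,.185)"
```

```text
radius 0.185 pos dir 0.899 yaw 0.9046
t 18.32 pos [ 0.5363 -0.2293  0.064 ] yaw 0.905 q [ 0.26  0.92  0.11  1.83 -0.21  0.41 -0.14] F [-7.8  5.3 -3. ] M [1.16 1.51 1.07] open 0.269 ff 45.9
move cm [ 0.    0.1  -0.04] deg [-0.1  0.1 -0. ]
```

The stop is felt (about 9 N). I'll relieve the cant by going back towards the handle's own direction (0.79).

Request:
{"op": "step_arm", "data": {
  "steps": [
    [0.0,-0.4,0,0,0,1.2,1],
    [0.0,-0.4,0,0,0,1.2,1],
    [0.0,-0.4,0,0,0,1.2,1],
    [0,-0.3,0,0,0,1.2,1],
    [0,-0.2,0,0,0,0.6,1],
    [0,0,0,0,0,0,1]
  ]
}}

```text
clock: 19.08
tool_pos: [0.5247, -0.2207, 0.0645]
eef_rot: [0.92, 0.392, -0.0, 0.002]
contact_force: [-5.1, 0.8, -3.8]
opening: 0.267
finger_force: 45.3
```

```bash
python3 - <<'E'
from h import *
from plant import r
rad(.789,.187)
o=np.zeros((600,800,3),np.uint8)
d=r.snapshot("top");np.save("pics/top4.npy",d,allow_pickle=True)
o[:600,:500]=crop(d["pixels"][:,:,::-1],310,410,110,230,5)
d=r.snapshot("side");o[:300,500:]=crop(d["pixels"][:,:,::-1],280,380,130,230,3)
cv2.imwrite("pics/c4.png",o)
E
```

```text
radius 0.1861 pos dir 0.8211 yaw 0.8065
t 19.07 pos [ 0.5247 -0.2207  0.0645] yaw 0.806 q [ 0.25  0.91  0.12  1.87 -0.26  0.37 -0.21] F [-5.1  0.8 -3.8] M [0.14 1.24 0.63] open 0.267 ff 45.3
move cm [-0.09 -0.6   0.01] deg [0.2 0.1 1. ]
```

View pics/c4.png

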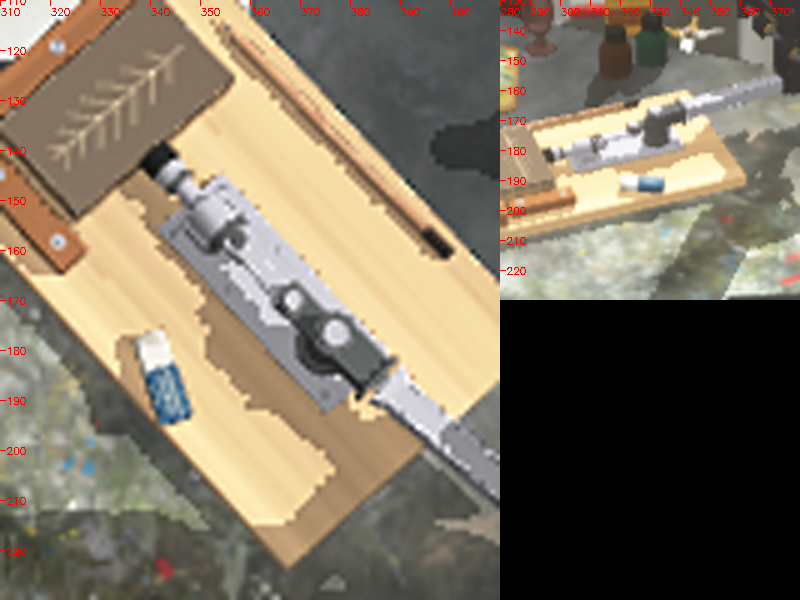

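The picture shows the clamp locked: plunger out at (342,142), block against the fence, collar in line with the board axis, tube home. I'll centre the tube and draw it off.

Request:
{"op": "step_arm", "data": {
  "steps": [
    [-0.2,-0.25,0,0,0,0.6,1],
    [-0.3,0,0,0,0,0,1],
    [-0.3,0,0,0,0,0,1],
    [0,0,0,0,0,0,1]
  ]
}}

```text
clock: 19.68
tool_pos: [0.5187, -0.224, 0.0648]
eef_rot: [0.922, 0.387, 0.001, 0.002]
contact_force: [-1.0, 3.8, -3.4]
opening: 0.269
finger_force: 45.2
```

```bash
python3 -c "
from h import *
rad(.789,.187)"
```

```text
radius 0.1926 pos dir 0.8103 yaw 0.7958
t 19.68 pos [ 0.5187 -0.224   0.0648] yaw 0.796 q [ 0.26  0.91  0.12  1.89 -0.26  0.36 -0.2 ] F [-1.   3.8 -3.4] M [0.63 0.47 0.41] open 0.269 ff 45.2
move cm [ 0.56 -0.41  0.04] deg [ 0.3 -0.   0.4]
```

Request:
{"op": "step_arm", "data": {
  "steps": [
    [-0.3,-0.15,0,0,0,0.4,1],
    [-0.3,-0.05,0,0,0,0,1],
    [-0.3,0,0,0,0,0,1],
    [-0.3,0,0,0,0,0,1],
    [-0.3,0,0,0,0,0,1],
    [0,0,0,0,0,0,1]
  ]
}}

```text
clock: 20.42
tool_pos: [0.5065, -0.2343, 0.0648]
eef_rot: [0.924, 0.384, 0.001, 0.003]
contact_force: [0.0, -0.4, -2.8]
opening: 0.268
finger_force: 45.0
```

```bash
python3 -c "
from h import *
rad(.789,.187)"
```

```text
radius 0.2085 pos dir 0.8018 yaw 0.7872
t 20.43 pos [ 0.5065 -0.2343  0.0648] yaw 0.787 q [ 0.28  0.9   0.11  1.91 -0.26  0.34 -0.19] F [ 0.  -0.4 -2.8] M [-0.1   0.15 -0.03] open 0.268 ff 45.0
move cm [ 2.14 -0.27  0.04] deg [ 0.3  0.  -0.1]
```

Now free of lateral load. I'll keep drawing it off.

Request:
{"op": "step_arm", "data": {
  "steps": [
    [-0.5,0,0,0,0,0,1],
    [-0.5,0,0,0,0,0,1],
    [-0.5,0,0,0,0,0,1],
    [-0.5,0,0,0,0,0,1],
    [-0.5,0,0,0,0,0,1],
    [-0.5,0,0,0,0,0,1],
    [-0.5,0,0,0,0,0,1],
    [-0.5,0,0,0,0,0,1]
  ]
}}

```text
clock: 21.42
tool_pos: [0.4781, -0.2616, 0.0646]
eef_rot: [0.923, 0.384, 0.001, 0.002]
contact_force: [-0.3, -0.0, -2.6]
opening: 0.269
finger_force: 45.0
```

```bash
python3 -c "
from h import *
rad(.789,.187)
go(.44,-.25,.1,0)"
```

```text
radius 0.2479 pos dir 0.796 yaw 0.7891
t 21.43 pos [ 0.4781 -0.2616  0.0646] yaw 0.789 q [ 0.36  0.89  0.09  1.95 -0.24  0.31 -0.14] F [-0.3 -0.  -2.6] M [-0.03  0.13  0.01] open 0.269 ff 45.0
move cm [ 6.09 -0.17  0.02] deg [0.2 0.  0. ]
t 21.43 pos [ 0.4781 -0.2616  0.0646] yaw 0.789 q [ 0.36  0.89  0.09  1.95 -0.24  0.31 -0.14] F [-0.3 -0.  -2.6] M [-0.03  0.13  0.01] open 0.269 ff 45.0
move cm [-1.86 -3.51 -3.55] deg [ 0.2 -0.1 45.2]
```

Request:
{"op": "step_arm", "data": {
  "steps": [
    [-0.5,0,-1.5,0,0,0,1],
    [-0.5,0,-2,0,0,0,1],
    [0,0,0,0,0,9,1],
    [0,0,0,0,0,9,1],
    [0,0,0,0,0,9,1],
    [0,0,0,0,0,9,1],
    [0,0,0,0,0,9,1],
    [0,0,0,0,0,0,1]
  ]
}}

```text
clock: 22.42
tool_pos: [0.4714, -0.2683, 0.1004]
eef_rot: [1.0, 0.003, 0.002, 0.002]
contact_force: [0.1, -0.3, -2.6]
opening: 0.266
finger_force: 45.0
```

```bash
python3 -c "
from h import *
go(.44,-.25,.0215,0)"
```

```text
t 22.43 pos [ 0.4714 -0.2683  0.1004] yaw 0.006 q [ 0.27  0.85  0.28  1.95 -0.55  0.41 -0.6 ] F [ 0.1 -0.3 -2.6] M [0.01 0.16 0.03] open 0.266 ff 45.0
move cm [-3.16 -1.88  7.87] deg [ 0.2 -0.2  0.3]
```

Request:
{"op": "step_arm", "data": {
  "steps": [
    [-1.6,-0.9,2,0.2,-0.2,0.3,1],
    [-1.6,-1,2,0,0,0,1],
    [0,0,2,0,0,0,1],
    [0,0,1,0,0,0,1],
    [0,0,0.3,0,0,0,1],
    [0,0,0.2,0,0,0,1],
    [0,0,0,0,0,0,1]
  ]
}}

```text
clock: 23.3
tool_pos: [0.4396, -0.2496, 0.025]
eef_rot: [1.0, -0.001, 0.0, 0.0]
contact_force: [-0.3, 0.2, -3.5]
opening: 0.271
finger_force: 45.0
```

```bash
python3 -c "
from h import *
go(.44,-.25,.0208,0)"
```

```text
t 23.3 pos [ 0.4396 -0.2496  0.025 ] yaw -0.001 q [ 0.36  0.96  0.11  2.06 -0.62  0.15 -0.53] F [-0.3  0.2 -3.5] M [-0.07  0.17  0.03] open 0.271 ff 45.0
move cm [0.04 0.04 0.42] deg [ 0.  -0.  -0.1]
```

Request:
{"op": "step_arm", "data": {
  "steps": [
    [0,0,0.15,0,0,0,1],
    [0,0,0.15,0,0,0,1],
    [0,0,0.1,0,0,0,1],
    [0,0,0.05,0,0,0,1],
    [0,0,0,0,0,0,1]
  ]
}}

```text
clock: 23.92
tool_pos: [0.4392, -0.2494, 0.0204]
eef_rot: [1.0, -0.001, -0.0, -0.0]
contact_force: [-1.0, 0.9, 3.8]
opening: 0.267
finger_force: 45.0
```

Request:
{"op": "step_arm", "data": {
  "steps": [
    [0,0,0,0,0,0,0.3],
    [0,0,0,0,0,0,0.2],
    [0,0,0,0,0,0,0],
    [0,0,0,0,0,0,-0.14],
    [0,0,0,0,0,0,-0.14],
    [0,0,0,0,0,0,-0.14]
  ]
}}

```text
clock: 24.68
tool_pos: [0.4392, -0.2495, 0.0201]
eef_rot: [1.0, -0.001, -0.0, -0.0]
contact_force: [-0.8, -1.0, -0.2]
opening: 0.569
finger_force: 0.0
```

Request:
{"op": "step_arm", "data": {
  "steps": [
    [0,0,-1,0,0,0,-0.14],
    [0,0,-2,0,0,0,-0.14],
    [0,0,-3,0,0,0,-0.14],
    [0,0,-4,0,0,0,-0.14],
    [0,0,-4,0,0,0,-0.14],
    [-0.5,4,-3,0,0,0,-0.14],
    [0,4,0,0,0,0,-0.14],
    [0,0,0,0,0,0,-0.14]
  ]
}}

```text
clock: 25.68
tool_pos: [0.4335, -0.3331, 0.1915]
eef_rot: [1.0, -0.003, 0.001, 0.002]
contact_force: [-0.7, -0.2, 0.0]
opening: 0.566
finger_force: 0.0
```

```bash
python3 - <<'E'
from h import *
from plant import r
go(.44,-.25,.0208,0)
o=np.zeros((600,800,3),np.uint8)
d=r.snapshot("top");c=crop(d["pixels"][:,:,::-1],290,470,90,310,2.7);o[:c.shape[0],:c.shape[1]]=c
d=r.snapshot("side");c=crop(d["pixels"][:,:,::-1],260,410,120,240,2);o[:c.shape[0],490:790]=c
d=r.snapshot("wrist");o[300:490,490:794]=cv2.resize(d["pixels"][:,:,::-1],(304,190))
cv2.imwrite("pics/c5.png",o)
E
```

```text
t 25.68 pos [ 0.4335 -0.3331  0.1915] yaw -0.006 q [ 0.33  0.72  0.41  1.89 -0.46  0.63 -0.55] F [-0.7 -0.2  0. ] M [ 0.05  0.16 -0.03] open 0.566 ff 0.0
move cm [ 0.58 -8.37 17.04] deg [ 0.2 -0.1 -0.4]
```

View pics/c5.png

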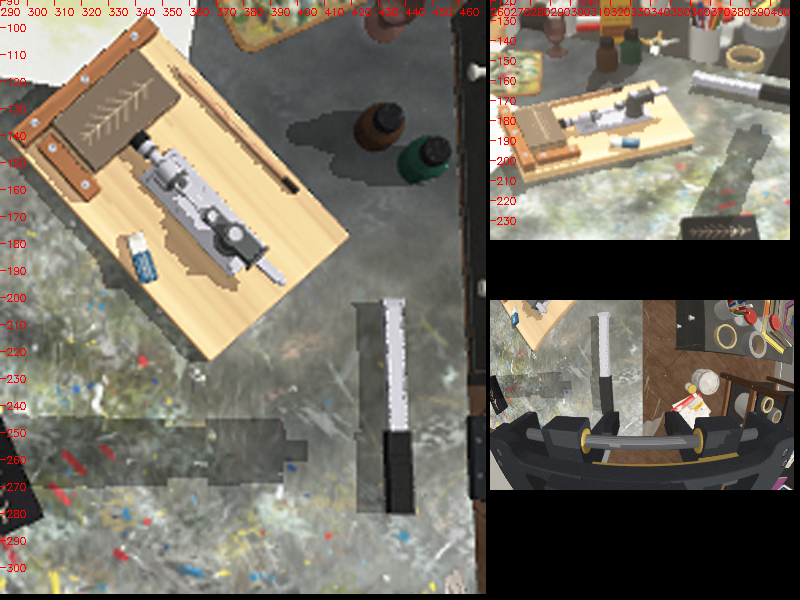

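The tube lies flat on bare table at (435,200)–(437,280), clear of the board. The clamp handle lies along the board axis, locked, the block is against the fence and the other things are untouched.

```bash
python3 -c "
from plant import r
print(r.finish_job())"
```

```text
the job is handed in; nothing more can be done
None
```

The job is handed in at about 26 s: the clamp is locked on its stop with the block against the fence, and the tube lies flat on the bare table, clear of the board.

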